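# Slide the red-lidded culture dish onto the light pad

## Robot

A 6-joint arm with a two-finger parallel gripper is mounted at the origin on the work surface. World frame = base frame: x ahead of the robot, y to its left, z up, the work surface at z = 0. Lengths are in mm, angles in rad, forces in N, time in s.
With the tool pointing down it reaches from about 350 to 975 mm from the base axis. Payload 7.1 kg.
Tool frame: the origin (TCP) lies between the finger pads; the fingertips stand 19 mm ahead of it and the grasp point (between the pads) is the TCP (ctrl.tcp_to_tips is the distance from the TCP to the fingertips, in mm); z points along the fingers, y is the line along which they close (so a half turn about z gives the same grasp; the last joint's range is limited). The gripper opens to 88 mm and grips with 3 to 60 N. Pads are 20 mm wide; open, the fingers measure 115 mm over their backs; the gripper's body (75 mm by 178 mm) begins 61 mm behind the grasp point.
Start: joints at [-1.339, 0.423, 1.63, -0, 1.089, -0.019], TCP at [155.131, -605.425, 241.675] pointing down, gripper open.
Joint ranges: [-3, 3], [-0.9, 2.11], [0.09, 2.58], [-1.31, 4.45], [0.11, 2.69], [-2.54, 2.54]. Speed limits (rad/s): [2.39, 2.39, 3.01, 3.14, 3.14, 3.14].

## Interface

Orientations are given as a rotation vector (axis times angle).
In Python, from workcell import status, optics, ctrl gives the robot as it stands. The module is installed in compiled form; this text tells all that it offers.
- The arm moves only by the shell command python3 -m inch 'ROWS'. ROWS is JSON, a list that holds one entry, the list of rows, each a list of 7 numbers: the shift along the tool's x, y, z in mm, then the turn, a rotation vector about the tool's x, y, z in rad, then the opening in per cent of the stroke, from 0 (shut) to 100 (fully open). A call has 1 to 20 rows; each row is the pose to reach, as a shift and turn from the pose commanded when the call began, along the tool's axes at that moment; what a row does not reach only later rows make up. A row lasts 1/10 s, in which the tool goes at most 50 mm and 8.59 degrees, less where a joint would pass 70% of its speed; a pose out of reach is approached as far as the arm can. A call with a gripper value outside its range is refused whole. The fingers move at their own pace and stop on an object; the grip force is fixed at half the most. Time passes only in rows, so rows that repeat a pose let the fingers close. It gives the time, the measured TCP pose, the force, the opening and the grip force at its end, in the units of the state.
- status.get_obs(): the state, without advancing time (a new reading comes with each control period).
- optics.get_image(name): name is "side" or "top"; returns a dict with "frame" (480x640x3 uint8, red, green, blue), "fx", "fy", "cx", "cy" (pixels), "rvec" (rotation vector, rad) and "tvec" (3), from world to camera coordinates, as OpenCV has them. Camera axes: x right, y down, z forward; pixel columns grow to the right and rows downward; lengths in mm; the calibration is good to about 2 mm. A picture is of the moment at which its call begins. There is no depth.
- ctrl.close_job(): hands the job in; it is judged then, once.
The state is a dict: "t": time; "qpos": joint angles; "qvel": joint speeds; "joint_torque": joint torques, N m; "ee_pos": TCP position; "orientation": TCP orientation; "ft_force": force on the tool from outside, world axes, zero at the start; "moment": the same for the moment, N m; "width": finger opening in mm; "grasp_force": force on a finger pad.
Only numpy, scipy, OpenCV 4.12 (cv2) and the standard library are available. Lean on these libraries where they do the work, as an engineer would, in place of code of your own. Each camera call takes 0.05 s, during which the arm holds its last target. There are 200 camera calls.

## Task

Slide the culture dish with the red lid across the bench, without lifting it, until it lies wholly on the round light pad, and leave it there at rest. Leave the blue-lidded dish and the amber bottle where they stand.

Things in the scene. Friction and masses are not known exactly. Their poses are not given: they have to be found in the camera images.
- red_dish_center (a point): Centre, half-way up (12.5 mm above the bench), of the loose round culture dish with the red lid: a closed flat disc 100 mm in diameter and 25 mm high, about 0.18 kg, lying flat on the smooth bench. It slides with friction and stops when no longer pushed. It stands to the right or to the left of the pad, the blue dish on the other side. z up; its yaw has no meaning.
- pad_center (a point): Centre, at bench level, of the round light pad let flush into the bench: a pale yellow-green disc with a dark rim, 140 mm in diameter over the rim, with no step to slide over. Its place differs from run to run. z up.
- blue_dish_center (a point): Centre, half-way up (12.5 mm above the bench), of a loose culture dish with a blue lid, otherwise the same as the red one (100 mm in diameter, 25 mm high). To be left alone.
- amber_bottle: Loose upright amber glass bottle with a white cap, 60 mm in diameter and 120 mm high, standing beyond the pad as seen from the robot. Origin at the centre of its underside, z up. To be left alone.
Mind the look-alikes: they are no part of the job. Of the things that look like the part that bears red_dish_center, the largest one is meant.

How it is judged:
By the outcome, as a careful person would: the job done as asked, in the order asked, and still so for the second after the job is handed in, with the robot touching nothing.
It also fails if it takes over 38 s, if anything falls off the work surface, if the arm or the gripper's body presses on something with over 40 N, if the wrist force passes 120 N, or if a joint passes its speed limit or range.

## Working session

There is one attempt and no reset: what is moved stays moved. The work goes in short steps, Python scripts to look and compute and a shell command to move; the robot and the scene stay as the last step left them, time stands still between calls to the robot, and variables do not carry over. Pictures are saved under pics/ and viewed, at most 10 in all, crops included, and the job is handed in when it is done.

```bash
mkdir -p pics
cat > h.py <<'E'
import numpy as np, cv2
from workcell import status, optics, ctrl
def snap(n,f):
    d=optics.get_image(n); cv2.imwrite('pics/'+f,cv2.cvtColor(d['frame'],cv2.COLOR_RGB2BGR)); return d
def ray(d,u,v,z):
    R=cv2.Rodrigues(np.array(d['rvec'],float))[0]; t=np.array(d['tvec'],float).ravel()
    c=-R.T@t; r=R.T@np.array([(u-d['cx'])/d['fx'],(v-d['cy'])/d['fy'],1]); return c+r*(z-c[2])/r[2]
E
python3 - <<'E'
from h import *
d=snap('top','t1.png'); s=snap('side','s1.png')
for k in (d,s): print(k['fx'],k['rvec'],k['tvec'])
o=status.get_obs(); print(o['t'],o['ee_pos'],o['orientation'],o['width'],cv2.Rodrigues(np.array(o['orientation']))[0].round(3))
E
```

```text
484.1495100512809 [ 2.1295152  -2.13859244  0.17710366] [-62.17389687 634.81372778 860.76250433]
600.5434272682221 [ 2.24483237 -0.39792067  0.16327345] [-619.91414687  126.34783459 1192.56540381]
0.1 [ 155.0363585  -604.99094674  240.98468641] [-3.11556482e+00 -3.92772916e-01  2.37210321e-04] 87.91204014629515 [[ 0.969  0.248 -0.   ]
 [ 0.248 -0.969  0.001]
 [ 0.    -0.001 -1.   ]]
```

View pics/t1.png

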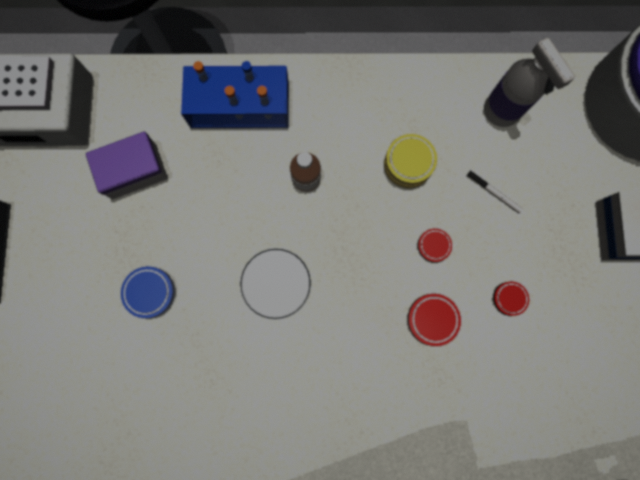

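View pics/s1.png

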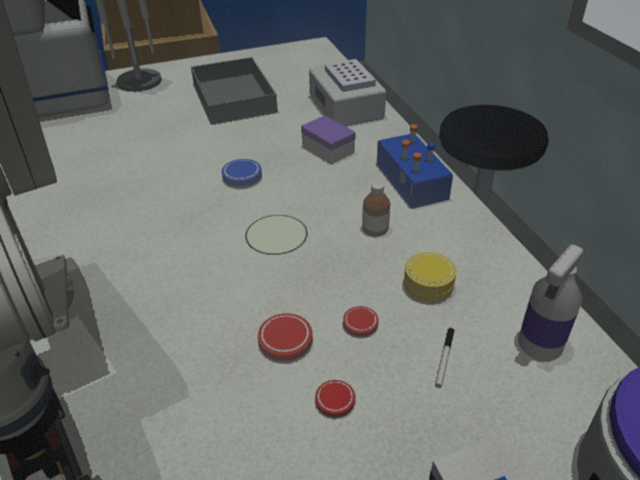

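The top view shows three red-lidded dishes that could be meant: a large one at (435,320) and two small ones at (435,245) and (512,298). The task means the largest, (435,320). The pad is at (275,284), the blue dish at (147,292) and the bottle at (306,168). In the side view, the large red dish is at (285,337) and the pad at (276,234).

Run:
```python
from h import *
d=optics.get_image('top'); s=optics.get_image('side')
f=d['frame']; cv2.imwrite('pics/c1.png',cv2.resize(cv2.cvtColor(f[210:360,220:560],cv2.COLOR_RGB2BGR),None,fx=2.3,fy=2.3))
def blobs(d,z):
    h=cv2.cvtColor(d['frame'],cv2.COLOR_RGB2HSV)
    m=(((h[...,0]<8)|(h[...,0]>172))&(h[...,1]>140)&(h[...,2]>70)).astype(np.uint8)*255
    m=cv2.morphologyEx(m,cv2.MORPH_CLOSE,np.ones((5,5)))
    for c in cv2.findContours(m,0,2)[0]:
        if cv2.contourArea(c)>300:
            p=np.array([ray(d,*q[0],z)[:2] for q in c],np.float32); e=cv2.fitEllipse(p); print('red',np.round(e[0]),np.round(e[1]))
blobs(d,25); blobs(s,25)
h=cv2.cvtColor(f,cv2.COLOR_RGB2GRAY)
# pad: rim dark pixels around (275,284)
for D,u,v,r in ((d,275,284,45),(s,276,234,40)):
    g=cv2.cvtColor(D['frame'],cv2.COLOR_RGB2GRAY).astype(int)
    yy,xx=np.mgrid[:480,:640]; k=(g<cv2.blur(g.astype(np.float32),(15,15))-22)&(np.hypot(xx-u,yy-v)<r)
    p=np.array([ray(D,a,b,0)[:2] for a,b in zip(xx[k],yy[k])],np.float32); e=cv2.fitEllipse(p); print('pad',len(p),np.round(e[0]),np.round(e[1]))
print('blue',ray(d,147,292,25).round(),'bottle',ray(d,306,186,0).round(),ray(s,376,230,0).round(), 'smallred',ray(d,435,245,12).round())
```

```text
red [ 486. -282.] [94. 96.]
red [ 526. -427.] [57. 59.]
red [ 627. -287.] [57. 58.]
red [ 522. -447.] [57. 64.]
red [ 485. -289.] [87. 97.]
red [ 626. -305.] [55. 60.]
pad 462 [558.  22.] [136. 136.]
pad 287 [558.  23.] [136. 137.]
blue [540. 264.  25.] bottle [755. -39.   0.] [773. -45.   0.] smallred [ 631. -293.   12.]
```

View pics/c1.png

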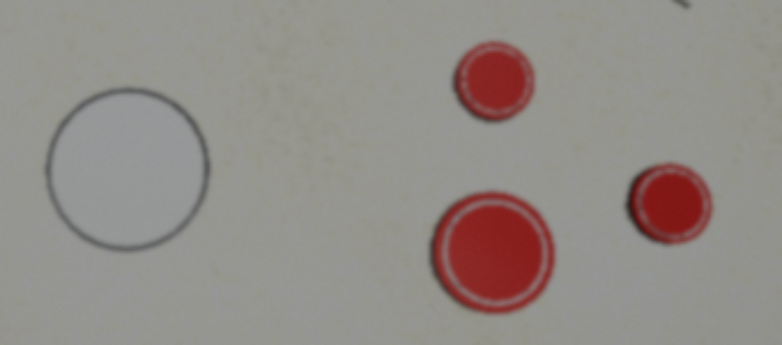

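The crop confirms it: the large red dish (about 100 mm) is at (486,-284) mm and the small ones measure about 58 mm. The pad is at (558,22). I'll push along a heading of 76.7° with the fingers part open, so they cradle the dish.

```bash
python3 -m inch '[[[364,-161,120,0,0,-1.087,60],[364,-161,120,0,0,-1.087,60],[364,-161,120,0,0,-1.087,60],[364,-161,120,0,0,-1.087,60],[364,-161,120,0,0,-1.087,60],[364,-161,120,0,0,-1.087,60],[364,-161,120,0,0,-1.087,60],[364,-161,120,0,0,-1.087,60],[364,-161,120,0,0,-1.087,60],[364,-161,120,0,0,-1.087,60],[364,-161,120,0,0,-1.087,60],[364,-161,120,0,0,-1.087,60],[364,-161,120,0,0,-1.087,60],[364,-161,120,0,0,-1.087,60],[364,-161,120,0,0,-1.087,60]]]'
python3 - <<'E'
from h import *
o=status.get_obs(); R=cv2.Rodrigues(np.array(o['orientation']))[0];p=np.array(o['ee_pos'])
print(p.round(1),R.round(3).tolist(),o['width'],o['ft_force'])
print('dish in tool',(R.T@(np.array([486,-284,12.5])-p)).round(),'pad',(R.T@(np.array([558,22,0])-p)).round())
snap('top','t2.png')
E
```

```text
t: 1.7
ee_pos: [467.3, -359.8, 122.0]
orientation: [2.466, 1.946, 0.0]
ft_force: [-1.5, 0.3, 0.4]
width: 52.8
grasp_force: 0.0
[ 467.3 -359.8  122. ] [[0.232, 0.973, 0.0], [0.973, -0.232, -0.0], [-0.0, 0.0, -1.0]] 52.824544048756536 [-1.5467306   0.32480055  0.402246  ]
dish in tool [ 78.   1. 109.] pad [392.  -0. 122.]
```

View pics/t2.png

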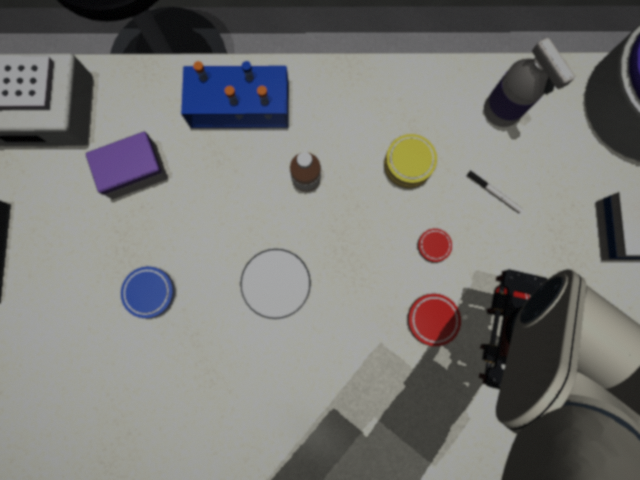

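The gripper is behind the large red dish at (435,320) and in line with the pad at (275,284). Next I'll descend, then push.

```bash
python3 -m inch '[[[0,0,30,0,0,0,60],[0,0,60,0,0,0,60],[0,0,80,0,0,0,60],[0,0,90,0,0,0,60],[0,0,94,0,0,0,60],[0,0,94,0,0,0,60],[4,0,94,0,0,0,60],[8,0,94,0,0,0,60],[12,0,94,0,0,0,60],[16,0,94,0,0,0,60],[20,0,94,0,0,0,60],[24,0,94,0,0,0,60],[28,0,94,0,0,0,60],[33,0,94,0,0,0,60],[39,0,94,0,0,0,60],[46,0,94,0,0,0,60],[54,0,94,0,0,0,60],[60,0,94,0,0,0,60],[64,0,94,0,0,0,60],[65,0,94,0,0,0,60]]]'
python3 - <<'E'
from h import *
snap('side','s3.png')
E
```

```text
t: 3.75
ee_pos: [483.0, -295.3, 27.7]
orientation: [-2.464, -1.949, 0.0]
ft_force: [-0.7, -1.9, 1.1]
width: 52.9
grasp_force: 0.7
```

View pics/s3.png

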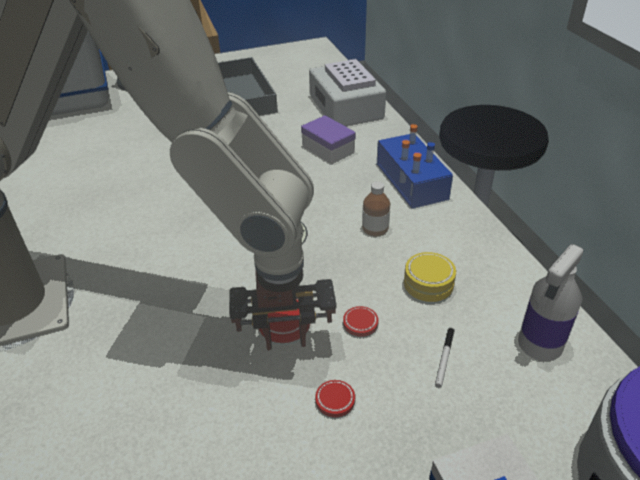

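The red dish, at (286,322), sits between the fingertips and is sliding. The small dishes, at (361,320) and (335,398), haven't moved. I'll carry on pushing.

```bash
python3 -m inch '[[[4,0,0,0,0,0,60],[11,0,0,0,0,0,60],[20,0,0,0,0,0,60],[32,0,0,0,0,0,60],[46,0,0,0,0,0,60],[61,0,0,0,0,0,60],[76,0,0,0,0,0,60],[91,0,0,0,0,0,60],[106,0,0,0,0,0,60],[121,0,0,0,0,0,60],[136,0,0,0,0,0,60],[151,0,0,0,0,0,60],[166,0,0,0,0,0,60],[181,0,0,0,0,0,60],[195,0,0,0,0,0,60],[207,0,0,0,0,0,60],[217,0,0,0,0,0,60],[224,0,0,0,0,0,60],[228,0,0,0,0,0,60],[230,0,0,0,0,0,60]]]'
python3 - <<'E'
from h import *
d=snap('top','t4.png'); o=status.get_obs(); R=cv2.Rodrigues(np.array(o['orientation']))[0];p=np.array(o['ee_pos'])
print((R.T@(np.array([558,22,0])-p)).round(1))
h=cv2.cvtColor(d['frame'],cv2.COLOR_RGB2HSV)
m=(((h[...,0]<8)|(h[...,0]>172))&(h[...,1]>140)&(h[...,2]>60)).astype(np.uint8)*255
for c in cv2.findContours(cv2.morphologyEx(m,cv2.MORPH_CLOSE,np.ones((5,5))),0,2)[0]:
    if cv2.contourArea(c)>200:
        q=np.array([ray(d,*q[0],25)[:2] for q in c],np.float32); print(cv2.boundingRect(c),q.min(0),q.max(0),cv2.minEnclosingCircle(q))
E
```

```text
t: 5.8
ee_pos: [536.0, -71.8, 27.7]
orientation: [-2.464, -1.948, 0.0]
ft_force: [-0.2, -0.6, 0.3]
width: 52.4
grasp_force: 0.5
[96.4 -0.2 27.7]
(494, 283, 32, 32) [ 495.60098 -457.51123] [ 554.3716  -397.79437] ((525.1632080078125, -427.5451965332031), 30.26943588256836)
(419, 232, 30, 30) [ 597.3668 -315.717 ] [ 654.3319 -258.8338] ((627.545166015625, -288.16705322265625), 30.51474952697754)
```

View pics/t4.png

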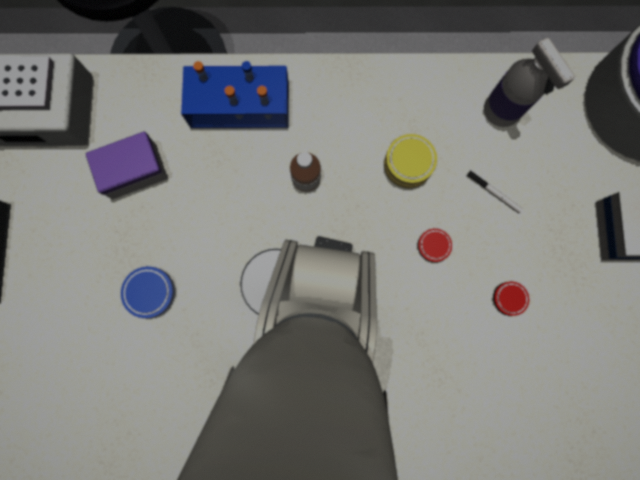

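The arm hides the dish, and the small dishes and the bottle haven't moved. I'll push the last 40 mm or so, back straight off and lift clear to check.

```bash
python3 -m inch '[[[3,0,0,0,0,0,60],[8,0,0,0,0,0,60],[14,0,0,0,0,0,60],[20,0,0,0,0,0,60],[26,0,0,0,0,0,60],[32,0,0,0,0,0,60],[36,0,0,0,0,0,60],[39,0,0,0,0,0,60],[41,0,0,0,0,0,60],[41,0,0,0,0,0,60],[41,0,0,0,0,0,60],[37,0,0,0,0,0,60],[28,0,0,0,0,0,60],[14,0,0,0,0,0,60],[-6,0,0,0,0,0,60],[-26,0,-10,0,0,0,60],[-60,0,-40,0,0,0,60],[-100,0,-60,0,0,0,60],[-140,0,-80,0,0,0,60],[-180,0,-90,0,0,0,60]]]'
python3 -m inch '[[[-50,0,-20,0,0,0,60],[-90,0,-30,0,0,0,60],[-120,0,-30,0,0,0,60],[-120,0,-30,0,0,0,60],[-120,0,-30,0,0,0,60]]]'
python3 - <<'E'
from h import *
d=snap('top','t5.png'); s=snap('side','s5.png')
for k in (d,s):
  h=cv2.cvtColor(k['frame'],cv2.COLOR_RGB2HSV)
  m=(((h[...,0]<8)|(h[...,0]>172))&(h[...,1]>140)&(h[...,2]>60)).astype(np.uint8)*255
  for c in cv2.findContours(cv2.morphologyEx(m,cv2.MORPH_CLOSE,np.ones((5,5))),0,2)[0]:
    if cv2.contourArea(c)>300:
        q=np.array([ray(k,*q[0],25)[:2] for q in c],np.float32); print(cv2.minEnclosingCircle(q))
E
```

```text
t: 7.85
ee_pos: [493.8, -250.0, 119.5]
orientation: [2.464, 1.946, 0.001]
ft_force: [0.5, -0.2, 0.0]
width: 53.0
grasp_force: 0.0
t: 8.35
ee_pos: [465.4, -364.9, 147.4]
orientation: [-2.467, -1.945, -0.0]
ft_force: [0.3, 0.5, -0.1]
width: 52.8
grasp_force: 0.0
((562.9876708984375, 18.003742218017578), 46.65254211425781)
((627.5757446289062, -288.0479736328125), 30.581443786621094)
((522.3505249023438, -445.21923828125), 32.85398483276367)
((626.5542602539062, -303.1675109863281), 31.78511619567871)
```

View pics/t5.png

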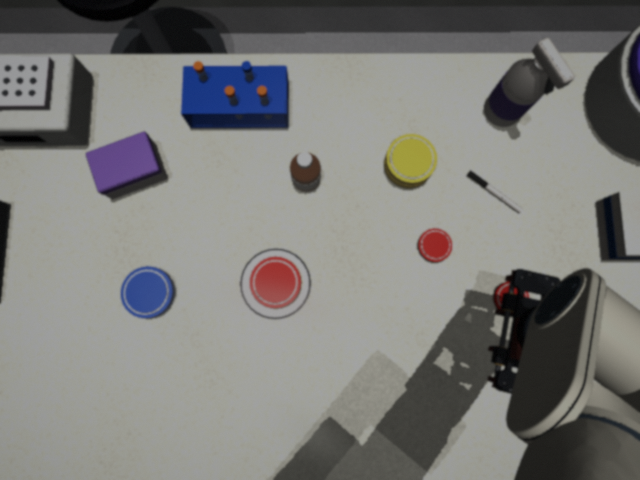

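View pics/s5.png

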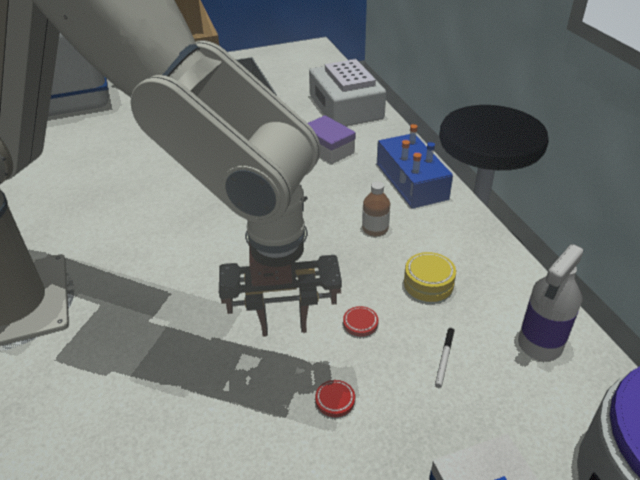

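In the top view the red dish, at (276,282), lies inside the pad rim and about 6 mm off its centre, where 20 mm is allowed. The blue dish (147,292) and bottle (306,168) haven't moved, and the arm is clear.

```bash
python3 -c "
from workcell import ctrl
print(ctrl.close_job())"
```

```text
the job is handed in; nothing more can be done
None
```

The large red-lidded dish lies at rest wholly on the light pad, about 6 mm off centre; the blue dish and amber bottle were not moved, and the job was handed in at about 8.5 s.

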